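# Lean a controller cover onto its sloped box and hold it flush

### The job

Pick up the aluminium cover by its rib and stand its orange edge in the corner behind the yellow lip of the sloped black box, with the other edge still clearly raised; then lean it down until it matches the slope, squared up to the box, and press until the sprung box has sunk about half of its 10 mm travel. Finish while still gripping the rib and holding the cover pressed flush like that, ready for its screws. Do not change the tilt of the jig and leave the other things on the bench where they are.

Things in the scene. Friction and masses are not known exactly. Their poses are not given: they have to be found in the camera images.
- cover: loose aluminium cover, a flat plate 110 x 84 mm, 5 mm thick, 0.14 to 0.28 kg, with a grip rib standing on its top: rib 60 mm long (along x), 12 mm wide (along y), its top 40 mm above the underside. Starts lying flat on the bench, rib up. Origin: centre of the underside. x runs from the orange-marked 84 mm edge towards the plain one, z up out of the rib side
- cover_edge (a point): middle of the cover's orange-marked edge, at its underside, 55 mm from the cover's origin along -x; same axes as the cover
- cover_rib (a point): middle of the rib, 27.5 mm above the cover's underside (22.5 mm above the plate's top); same axes as the cover. The rib is to be gripped across y
- nest_lip (a point): middle of the inside corner between the flat rim of the black box and the yellow lip at its low end (lip 84 mm wide, 6 mm thick, 6 mm above the rim). x points up the slope along the rim, y along the lip, z is the rim's outward normal. The cover is fitted when cover_edge meets this point and its axes agree with these. No side guides; mid rim about 0.13 m above the bench
- nest (a joint): sprung black controller box on the jig, open top, rim 112 mm up the slope x 84 mm wide, 6 mm walls, green board inside. Value: how far it has been pressed in along its rim's inward normal (m): 0 = free, 0.010 = bottomed. It starts to move at about 5 N and takes 1.2 N more per mm (about 11 N at half travel, 17 N at the bottom)
- cradle (a joint): slope of the box's rim from level (rad), different each time, 0.15 to 0.42, rising away from the lip. A stiff friction hinge that must not be moved; it gives way only above 5 Nm
- cradle_edge (a point): middle of the high edge of the steel cradle plate under the black box; moves only if the jig's tilt is changed
- jig: tilting assembly jig, fixed: aluminium base plate 190 x 160 x 12 mm, two blue cheeks 60 mm long, 96 mm high, 140 mm apart over their outsides, dark pivot knobs 164 mm over all, pivot axis along y at 80 mm height. Origin: centre of the base's underside; x is the uphill direction, level, roughly towards the robot. Stands left or right of the cover
- tape_roll: bystander: roll of black tape lying flat, 84 mm across, 19 mm high; origin centre of its underside
- screwdriver: bystander: screwdriver lying on the bench; origin under its middle
- motor: bystander: upright steel motor, 68 mm across, 85 mm high with its shaft; origin centre of its underside
- spare_panel: bystander: plain grey plastic panel 150 x 90 x 12 mm lying flat, not to be confused with the cover; origin centre of its underside
Not all that is in view belongs to the job. Several things have the shape of the cover; the one meant has the colours described above. There is more than one size of the jig; the job needs the smaller.

How it is judged:
On the way:
1. the cover leans: its orange edge touches down in the corner behind the lip while the other edge is raised (plate 3 to 40 degrees off the face) (x of cover_edge in the frame of nest_lip between -0.004 and 0.012 m and y of cover_edge in the frame of nest_lip between -0.012 and 0.012 m and z of cover_edge in the frame of nest_lip between -0.003 and 0.006 m and angle between the z axis of cover and the z axis of nest_lip, either way round between 0.05 and 0.7 rad and z of cover in the frame of nest_lip above 0.001 m and contact force between cover and nest above 0.3 N), for 0.1 s.
At the end, for the whole second after the job is handed in: Cover flush on the rim (3 degrees, 3 mm), orange edge within 6 mm of the lip corner along and across (3 mm below it), square within 5 degrees, at rest; box pressed in 2 to 8.5 mm; gripper still on the rib; jig tilt unchanged (4 mm at the cradle edge); loose bystanders within 30 mm (x of cover_edge in the frame of nest_lip between -0.003 and 0.006 m and y of cover_edge in the frame of nest_lip between -0.006 and 0.006 m and z of cover_edge in the frame of nest_lip between -0.0025 and 0.003 m and angle between the z axis of cover and the z axis of nest_lip, either way round below 0.05 rad and angle between the x axis of cover and the x axis of nest_lip, either way round below 0.09 rad and value of joint nest between 0.002 and 0.0085 m and contact force between cover and nest above 4 N and contact force between the fingers and cover above 3 N and z of the grasp point in the frame of cover between 0 and 0.052 m and x of the grasp point in the frame of cover between -0.04 and 0.04 m and y of the grasp point in the frame of cover between -0.015 and 0.015 m and linear speed of cover below 0.02 m/s and distance of cradle_edge from where it was at the start of the episode below 0.004 m and distance of each of tape_roll, screwdriver, motor, spare_panel from where it was at the start of the episode below 0.03 m); the arm keeps its last pose, push and grip.
It fails at once if the jig's tilt is changed (its cradle edge moves more than 6 mm) (distance of cradle_edge from where it was at the start of the episode above 0.006 m).
It fails at once if a bystander is shoved more than 30 mm (distance of any of tape_roll, screwdriver, motor, spare_panel from where it was at the start of the episode above 0.03 m).
It also fails if it takes over 40 s, if anything falls off the work surface, if the arm or the gripper's body presses on something with over 40 N, if the wrist force passes 120 N, or if a joint passes its speed limit or range.

### The arm

A 7-joint arm with a two-finger parallel gripper is mounted at the origin on the work surface. World frame = base frame: x ahead of the robot, y to its left, z up, the work surface at z = 0. Lengths are in m, angles in rad, forces in N, time in s.
With the tool pointing down it reaches from about 0.425 to 1.025 m from the base axis. Payload 9.4 kg.
Tool frame: the origin (TCP) lies at the very end of the fingers, on their centre line; the grasp point (between the pads) lies 19 mm behind it (ctrl.tcp_to_grasp is the z of the grasp point in the tool frame, in m); z points along the fingers, y is the line along which they close (so a half turn about z gives the same grasp; the last joint's range is limited). The gripper opens to 85 mm and grips with 20 to 120 N. Pads are 22 mm wide; open, the fingers measure 114 mm over their backs; the gripper's body (76 mm by 85 mm) begins 54 mm behind the grasp point. The pads swing forward as they close: fully open they stand 13 mm farther back than shut.
Start: joints at [-1.393, 0.599, -0.003, 1.599, 0.002, 0.943, -0.08], TCP at [0.183, 0.702, 0.231] pointing down, gripper open.
Joint ranges: [-2.57, 2.57], [-0.35, 1.97], [-1.29, 1.29], [0.11, 2.56], [-1.05, 4.19], [0.11, 1.86], [-2.63, 2.63]. Speed limits (rad/s): [2.22, 2.22, 3.01, 3.01, 3.14, 3.14, 3.14].

### API

Orientations are given as a 3x3 rotation matrix whose columns are the frame's x, y, z axes.
In Python, from workcell import ctrl, optics, ticket, spotter gives the robot as it stands. The module is installed in compiled form; this text tells all that it offers.
- The arm moves only by the tool drive_tool, never from a script. Its argument "increments" is a list of rows, each a list of 5 numbers: the shift along the world's x, y, z in cm, then the turn about the world's z in rad, then the opening, from 0 (shut) to 1 (fully open). A call has 1 to 10 rows; each row is the pose to reach, as a shift and turn from the pose commanded when the call began; what a row does not reach only later rows make up. A row lasts 1/10 s, in which the tool goes at most 50 mm and 8.59 degrees, less where a joint would pass 70% of its speed; a pose out of reach is approached as far as the arm can. A call with a gripper value outside its range is refused whole. The fingers move at their own pace and stop on an object; the grip force is fixed at half the most. Time passes only in rows, so rows that repeat a pose let the fingers close. It gives the time, the measured TCP pose, the force, the opening and the grip force at its end, in the units of the state.
- ctrl.get_obs(): the state, without advancing time (a new reading comes with each control period).
- optics.read_camera(name): name is "scene" or "top" or "wrist"; returns a dict with "img" (400x640x3 uint8, red, green, blue), "depth" (400x640 float32, m along the optical axis (not along the pixel's ray), 0 where there is no reading), "camera_matrix" (3x3 intrinsics, pixels), "world_from_camera" (4x4, takes a point from camera to world coordinates). Camera axes: x right, y up, looking along -z (the intrinsics and any distortion apply to the point x, -y, -z); pixel columns grow to the right and rows downward; lengths in m; the calibration is good to about 2 mm. A picture is of the moment at which its call begins.
- ticket.hand_in(): hands the job in; it is judged then, once.
Trained networks look in a picture, given as the dict that the camera call returned (one of the last four; its "shot" number tells which), for a name from the list of things; names that differ only in an ending like _2 or _b are one class to them, and where a whole thing is asked for, a point or a joint stands for the part that bears it (a point fixed in the world has none). Each returns a list of dicts, best first, with "score" (0 to 1); they miss things now and then, are a little off and sometimes report something else, mostly with a low value. They report only what shows in the picture. A call takes as long as a camera call. They do not tell look-alikes from the thing itself.
- spotter.search_frame(picture, target): "rect" ([left, top, width, height] in pixels, round what is visible of it).
- spotter.cut_out(picture, target): "pixels" (400x640 bool, what is visible of it) and "rect" ([left, top, width, height] in pixels, round what is visible of it).
The state is a dict: "time_s": time; "qpos": joint angles; "qd": joint speeds; "tau": joint torques, N m; "ee_pos": TCP position; "orientation": TCP orientation; "wrist_force": force on the tool from outside, world axes, zero at the start; "torque": the same for the moment, N m; "finger_gap": finger opening in m; "finger_force": force on a finger pad.
Only numpy, scipy, OpenCV 4.12 (cv2) and the standard library are available. Lean on these libraries where they do the work, as an engineer would, in place of code of your own. Each camera call takes 0.05 s, during which the arm holds its last target. There are 200 camera calls.

## Working session

There is one attempt and no reset: what is moved stays moved. The work goes in short steps, Python scripts to look and compute and a tool call to move; the robot and the scene stay as the last step left them, time stands still between calls to the robot, and variables do not carry over. Pictures are saved under pics/ and viewed, at most 10 in all, crops included, and the job is handed in when it is done.

Besides the shell and the picture viewer there is one more tool, called as name(argument=value, ...) on one line, values as JSON. drive_tool: Moves the arm, as the interface text tells. Its arguments: {"type":"object","properties":{"increments":{"type":"array","items":{"type":"array","items":{"type":"number"}}}},"required":["increments"]}

```bash
mkdir -p pics; cat > h.py <<'E'
import numpy as np, cv2
from workcell import ctrl, optics, ticket, spotter
def cloud(p):
    d=p["depth"];K=p["camera_matrix"];T=np.array(p["world_from_camera"])
    v,u=np.mgrid[:400,:640]
    c=np.stack([(u-K[0,2])/K[0,0]*d,-(v-K[1,2])/K[1,1]*d,-d],-1)
    return c@T[:3,:3].T+T[:3,3]
def save(p,n): cv2.imwrite("pics/"+n,cv2.cvtColor(p["img"],cv2.COLOR_RGB2BGR))
E
python3 - <<'E'
from h import *
o=ctrl.get_obs();print(o["ee_pos"],np.round(o["orientation"],3),o["finger_gap"],ctrl.tcp_to_grasp)
for n in["scene","top"]:
    p=optics.read_camera(n);save(p,n+"0.png");C=cloud(p);print(n,p["world_from_camera"])
    for t in["cover","jig","nest","tape_roll","screwdriver","motor","spare_panel"]:
        for r in spotter.cut_out(p,t)[:4]:
            m=r["pixels"]&(p["depth"]>0)
            if m.sum(): print(n,t,round(r["score"],2),r["rect"],np.round(np.median(C[m],0),3),np.round(C[m].max(0),3))
E
```

```text
[0.18265457 0.70111679 0.2303941 ] [[-0.968  0.252 -0.   ]
 [ 0.252  0.968 -0.002]
 [-0.    -0.002 -1.   ]] 0.08500332144663446 -0.0187
scene [[-0.72304743 -0.47863618  0.49810624  1.25427809]
 [ 0.69047513 -0.47868978  0.54231006  0.80735281]
 [-0.02113085  0.73604586  0.67660179  1.11921989]
 [ 0.          0.          0.          1.        ]]
scene cover 0.96 [208.9, 186.0, 42.9, 28.0] [ 0.704 -0.257  0.007] [ 0.758 -0.21   0.046]
scene cover 0.95 [264.3, 168.5, 37.6, 21.9] [ 0.525 -0.206  0.007] [ 0.582 -0.158  0.045]
scene cover 0.56 [244.3, 142.9, 31.5, 20.5] [ 0.482 -0.367  0.007] [ 0.54  -0.309  0.048]
scene jig 0.97 [436.5, 187.1, 113.8, 100.7] [0.299 0.459 0.103] [0.397 0.555 0.182]
scene jig 0.56 [330.6, 193.9, 81.1, 78.2] [0.523 0.202 0.076] [0.603 0.275 0.143]
scene nest 0.75 [349.0, 190.1, 48.5, 51.7] [0.503 0.183 0.115] [0.573 0.235 0.143]
scene nest 0.72 [470.0, 184.9, 70.5, 57.9] [0.267 0.441 0.152] [0.351 0.502 0.182]
scene tape_roll 0.59 [326.8, 193.4, 26.9, 21.6] [0.463 0.003 0.017] [0.503 0.042 0.027]
scene screwdriver 0.56 [234.3, 246.4, 65.7, 34.0] [0.812 0.027 
[... 459 characters left out ...]
00  1.00000000e+00]]
top cover 0.87 [382.9, 147.6, 25.5, 30.0] [ 0.693 -0.264  0.006] [ 0.754 -0.216  0.047]
top cover 0.57 [368.2, 194.4, 31.4, 32.3] [ 0.515 -0.215  0.005] [ 0.58  -0.164  0.054]
top jig 0.7 [161.2, 242.9, 77.5, 73.5] [0.258 0.418 0.111] [0.391 0.585 0.183]
top jig 0.27 [255.4, 193.1, 30.7, 37.5] [0.506 0.182 0.114] [0.575 0.252 0.148]
top nest 0.73 [254.4, 189.7, 31.4, 38.9] [0.506 0.183 0.114] [0.598 0.252 0.148]
top tape_roll 0.64 [314.2, 213.6, 23.3, 21.9] [ 0.467 -0.002  0.018] [0.499 0.035 0.032]
top screwdriver 0.65 [315.9, 118.5, 7.1, 35.6] [0.807 0.021 0.021] [0.866 0.041 0.036]
top spare_panel 0.71 [183.6, 170.1, 29.7, 42.8] [0.586 0.462 0.012] [0.669 0.519 0.026]
```

View pics/scene0.png

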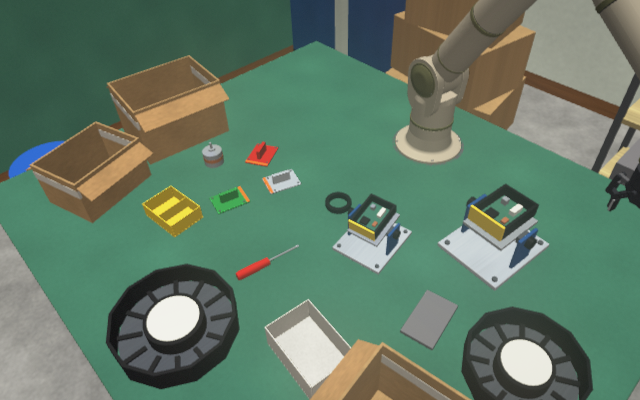

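View pics/top0.png

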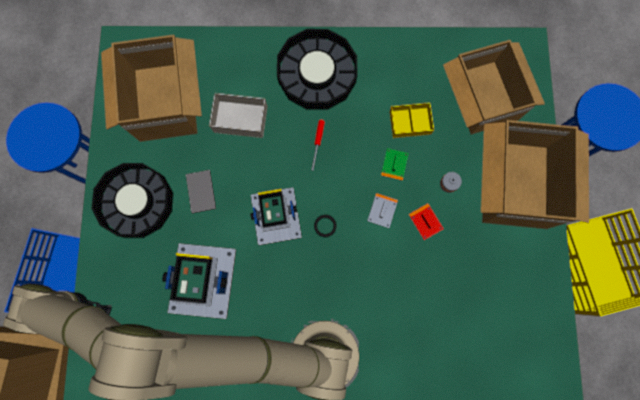

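Scene: the aluminium cover is at (282,181) with its orange edge facing away from the robot. The smaller jig is at (373,230), with its yellow lip on the far side. I'll go above each for a close look.

```bash
cat >> h.py <<'E'
def cover_pose(p,near):
    C=cloud(p);ok=(p["depth"]>0)&(np.linalg.norm(C[...,:2]-near,axis=-1)<.085)
    hsv=cv2.cvtColor(p["img"],cv2.COLOR_RGB2HSV)
    plate=ok&(C[...,2]>.0025)&(C[...,2]<.012); rib=ok&(C[...,2]>.03)&(C[...,2]<.05)
    orange=plate&(hsv[...,1]>120)&(hsv[...,0]>5)&(hsv[...,0]<25)
    plate&=(hsv[...,1]<60)|orange
    r=cv2.minAreaRect(C[plate][:,:2].astype(np.float32)*1000)
    rr=cv2.minAreaRect(C[rib][:,:2].astype(np.float32)*1000)
    oc=C[orange][:,:2].mean(0);c=np.array(r[0])/1000
    b=cv2.boxPoints(r)/1000;e=[b[1]-b[0],b[2]-b[1]];x=max(e,key=np.linalg.norm);x=x/np.linalg.norm(x)
    if x@(c-oc)<0:x=-x
    print("plate",r,"rib",rr,"orange",oc,"z",np.median(C[plate][:,2]),C[rib][:,2].max(),"yaw",np.arctan2(x[1],x[0]),plate.sum(),orange.sum())
E
python3 - <<'E'
from h import *
p=optics.read_camera("scene");cover_pose(p,np.array([.52,-.21]))
C=cloud(p);r=min(spotter.cut_out(p,"nest"),key=lambda r:abs(r["rect"][0]-349))
hsv=cv2.cvtColor(p["img"],cv2.COLOR_RGB2HSV)
m=r["pixels"]&(p["depth"]>0);y=m&(hsv[...,0]>20)&(hsv[...,0]<35)&(hsv[...,1]>120)
print("yellow",C[y].mean(0),y.sum());k=m&(hsv[...,2]<60)&(C[...,2]>.1);print("dark",C[k].mean(0),k.sum())
E
```

```text
plate ((518.0186767578125, -216.41949462890625), (94.73358154296875, 110.8563003540039), 72.14279174804688) rib ((517.34521484375, -214.3026580810547), (23.972793579101562, 59.83180618286133), 68.00009155273438) orange [ 0.56510782 -0.22877398] z 0.006135509663109495 0.047736420178238426 yaw 2.8299258 367 38
yellow [0.56149571 0.19486184 0.11183617] 229
dark [0.47606714 0.1616764  0.1202759 ] 113
```

drive_tool(increments=[[0,0,8,0,1],[0,0,10,0,1],[31.7,-51.6,12,0,1],[31.7,-51.6,12,0,1],[31.7,-51.6,12,0,1],[31.7,-51.6,12,0,1],[31.7,-51.6,12,0,1],[31.7,-51.6,12,0,1],[31.7,-51.6,12,0,1],[31.7,-51.6,12,0,1]])

```text
time_s: 1.9
ee_pos: [0.3928, 0.359, 0.3449]
orientation: [[-0.968, 0.252, 0.001], [0.252, 0.968, 0.001], [-0.0, 0.001, -1.0]]
wrist_force: [1.0, 0.7, -0.7]
finger_gap: 0.0851
finger_force: 0.0
```

drive_tool(increments=[[0,0,0,0,1],[0,0,0,0,1],[0,0,0,0,1],[0,0,0,0,1],[0,0,0,0,1]])

```text
time_s: 2.4
ee_pos: [0.3912, 0.3621, 0.3442]
orientation: [[-0.968, 0.25, -0.0], [0.25, 0.968, -0.0], [0.0, -0.0, -1.0]]
wrist_force: [1.3, 0.3, -0.5]
finger_gap: 0.085
finger_force: 0.0
```

drive_tool(increments=[[9,-17,0.5,0,1],[9,-17,0.5,0,1],[9,-17,0.5,0,1],[9,-17,0.5,0,1],[9,-17,0.5,0,1],[9,-17,0.5,0,1],[9,-17,0.5,0,1]])

```text
time_s: 3.1
ee_pos: [0.4814, 0.1926, 0.3493]
orientation: [[-0.968, 0.25, -0.001], [0.25, 0.968, 0.0], [0.001, 0.0, -1.0]]
wrist_force: [-0.2, 0.8, 0.3]
finger_gap: 0.0856
finger_force: 0.0
```

```bash
python3 - <<'E'
from h import *
p=optics.read_camera("wrist");save(p,"w1.png");print(np.round(p["world_from_camera"],3),ctrl.get_obs()["ee_pos"])
np.savez("w1.npz",**{k:np.array(v) for k,v in p.items()})
C=cloud(p)
for r in spotter.cut_out(p,"nest"):
  m=r["pixels"]&(p["depth"]>0);print(r["score"],r["rect"],m.sum())
E
```

```text
[[ 0.25  -0.93  -0.269  0.414]
 [ 0.968  0.241  0.069  0.21 ]
 [ 0.001 -0.277  0.961  0.492]
 [ 0.     0.     0.     1.   ]] [0.48131379 0.19272443 0.34928721]
0.67 [265.3, 130.6, 102.5, 113.8] 6834
```

View pics/w1.png

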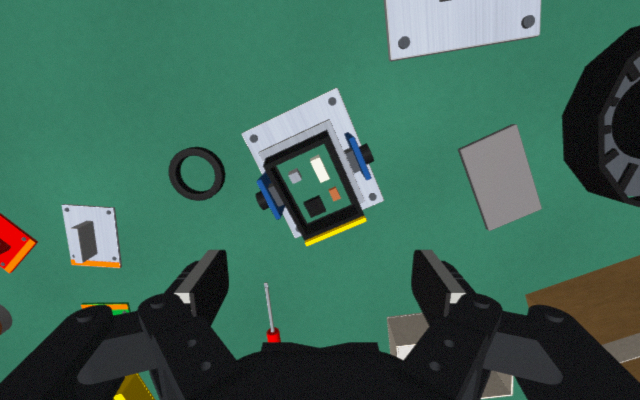

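The wrist view shows the jig box (315,190) with its yellow lip from (305,243) to (365,220), and the cover at (90,237), orange edge at the bottom. Now I'll measure both.

```bash
cat >> h.py <<'E'
def nest_pose(p,mask):
    C=cloud(p);hsv=cv2.cvtColor(p["img"],cv2.COLOR_RGB2HSV);mask=cv2.dilate(mask.astype(np.uint8),np.ones((9,9)))>0
    m=mask&(p["depth"]>0)&(C[...,2]>.09)
    y=m&(hsv[...,0]>20)&(hsv[...,0]<35)&(hsv[...,1]>120)&(hsv[...,2]>90)
    k=m&(hsv[...,2]<70);P=C[k];rng=np.random.default_rng(0);best=0
    for _ in range(2000):
        a,b,c=P[rng.choice(len(P),3,False)];n=np.cross(b-a,c-a);L=np.linalg.norm(n)
        if L<5e-4:continue
        n/=L;n*=np.sign(n[2])
        if n[2]<.85:continue
        i=abs((P-a)@n)<.0015
        if i.sum()>best:best=i.sum();I=i
    Q=P[I];c=Q.mean(0);n=np.linalg.svd(Q-c)[2][2];n*=np.sign(n[2])
    Y=C[y];Y=Y[abs((Y-c)@n-.006)<.004]
    # rim rectangle in plane coordinates
    u0=np.cross([0,1,0],n);u0/=np.linalg.norm(u0);v0=np.cross(n,u0)
    q=np.c_[(Q-c)@u0,(Q-c)@v0];r=cv2.minAreaRect((q*1000).astype(np.float32))
    ctr=c+(r[0][0]*u0+r[0][1]*v0)/1000
    b=cv2.boxPoints(r)/1000;e=max([b[1]-b[0],b[2]-b[1]],key=np.linalg.norm);e/=np.linalg.norm(e)
    x=e[0]*u0+e[1]*v0
    if x@(ctr-Y.mean(0))<0:x=-x
    ry=cv2.minAreaRect((np.c_[(Y-c)@u0,(Y-c)@v0]*1000).astype(np.float32))
    by=cv2.boxPoints(ry)/1000;ey=max([by[1]-by[0],by[2]-by[1]],key=np.linalg.norm);ly=ey[0]*u0+ey[1]*v0
    lipc=c+(ry[0][0]*u0+ry[0][1]*v0)/1000
    print("inl",best,len(P),"rim",r,"ctr",ctr,"n",n,"tilt",np.arccos(n[2]),"dir",np.arctan2(-n[1],-n[0]),"x",x,"yaw",np.arctan2(x[1],x[0]))
    print("lip",lipc,"h",(lipc-c)@n,ry[1],"lip y yaw",np.arctan2(ly[1],ly[0]),"corner(from lip)",lipc+.003*x-((lipc-c)@n)*n,"corner(from rim)",ctr-.056*x)
E
python3 - <<'E'
from h import *
p=dict(np.load("w1.npz"));p2=optics.read_camera("wrist")
cover_pose(p2,np.array([.52,-.21]))
r=spotter.cut_out(p2,"nest")[0];nest_pose(p2,r["pixels"])
E
```

```text
plate ((518.4247436523438, -215.96282958984375), (86.69506072998047, 111.6302490234375), 71.38404083251953) rib ((518.4593505859375, -215.378662109375), (13.720728874206543, 60.695613861083984), 71.61735534667969) orange [ 0.56658164 -0.22830748] z 0.004894742245849681 0.042775695911155265 yaw 2.8166828 2277 232
inl 1339 3207 rim ((5.820415496826172, 0.44699859619140625), (112.62451171875, 83.89360809326172), 9.854114532470703) ctr [0.50539407 0.18100951 0.12930344] n [0.15915195 0.02738312 0.98687427] tilt 0.1622007786139252 dir -2.971204473050018 x [-0.97193326 -0.17107596  0.16148933] yaw -2.9673611933272555
lip [0.56245322 0.191294   0.11981622] h 4.06848712791519e-18 (7.619747638702393, 83.32115936279297) lip y yaw -1.397633411340895 corner(from lip) [0.55953742 0.19078077 0.12030069] corner(from rim) [0.55982234 0.19058976 0.12026004]
```

drive_tool(increments=[[3.7,-40.8,0,-0.07,0.7],[3.7,-40.8,0,-0.07,0.7],[3.7,-40.8,0,-0.07,0.7],[3.7,-40.8,0,-0.07,0.7],[3.7,-40.8,-5,-0.07,0.7],[3.7,-40.8,-10,-0.07,0.7],[3.7,-40.8,-15,-0.07,0.7],[3.7,-40.8,-20,-0.07,0.7],[3.7,-40.8,-23,-0.07,0.7],[3.7,-40.8,-23,-0.07,0.7]])

```text
time_s: 4.3
ee_pos: [0.5184, -0.205, 0.1445]
orientation: [[-0.948, 0.318, 0.001], [0.318, 0.948, -0.0], [-0.001, 0.0, -1.0]]
wrist_force: [2.5, 0.1, 0.3]
finger_gap: 0.0596
finger_force: 0.0
```

drive_tool(increments=[[0,0,0,0,0.7],[0,0,0,0,0.7],[0,0,0,0,0.7]])

```text
time_s: 4.6
ee_pos: [0.5189, -0.2038, 0.1474]
orientation: [[-0.948, 0.318, 0.002], [0.318, 0.948, -0.0], [-0.002, 0.001, -1.0]]
wrist_force: [1.4, 0.5, 0.4]
finger_gap: 0.0599
finger_force: 0.0
```

```bash
python3 - <<'E'
from h import *
p=optics.read_camera("wrist");save(p,"w2.png");o=ctrl.get_obs();print(o["ee_pos"],o["finger_gap"],np.arctan2(o["orientation"][1][0],o["orientation"][0][0]))
cover_pose(p,np.array([.518,-.216]))
E
```

```text
[ 0.5191034  -0.20372591  0.14785243] 0.059997192321950506 2.8184982632086744
plate ((518.5602416992188, -216.08978271484375), (84.04834747314453, 109.57510375976562), 71.47321319580078) rib ((518.4886474609375, -216.0132293701172), (12.001251220703125, 59.51703643798828), 71.44313049316406) orange [ 0.56538788 -0.23156977] z 0.005055554393657791 0.04203070975340903 yaw 2.8182392 8901 840
```

drive_tool(increments=[[-0.06,-1.23,0,0,0.7],[-0.06,-1.23,-4,0,0.7],[-0.06,-1.23,-8,0,0.7],[-0.06,-1.23,-11,0,0.7],[-0.06,-1.23,-12.5,0,0.7],[-0.06,-1.23,-13.6,0,0.7],[-0.06,-1.23,-13.6,0,0.7]])

```text
time_s: 5.35
ee_pos: [0.5174, -0.2172, 0.0098]
orientation: [[-0.948, 0.319, -0.0], [0.319, 0.948, 0.0], [0.0, -0.0, -1.0]]
wrist_force: [0.2, 1.0, -0.7]
finger_gap: 0.0599
finger_force: 0.0
```

drive_tool(increments=[[0,0,0,0,0.1],[0,0,0,0,0],[0,0,0,0,0],[0,0,0,0,0],[0,0,0,0,0],[0,0,0,0,0]])

```text
time_s: 5.95
ee_pos: [0.5179, -0.217, 0.0111]
orientation: [[-0.948, 0.319, 0.002], [0.319, 0.948, -0.0], [-0.002, 0.0, -1.0]]
wrist_force: [0.3, 1.4, 6.3]
finger_gap: 0.0111
finger_force: 59.8
```

drive_tool(increments=[[0,0,5,0,0],[0,0,10,0,0],[0,0,15,0.1,0],[8.4,41.5,20,0.5,0],[8.4,41.5,20,0.5,0],[8.4,41.5,20,0.5,0],[8.4,41.5,20,0.5,0],[8.4,41.5,20,0.5,0],[8.4,41.5,20,0.5,0],[8.4,41.5,20,0.5,0]])

```text
time_s: 6.95
ee_pos: [0.586, 0.1257, 0.2017]
orientation: [[-0.985, -0.174, 0.0], [-0.174, 0.985, -0.0], [-0.0, -0.0, -1.0]]
wrist_force: [1.5, -0.7, -2.3]
finger_gap: 0.0111
finger_force: 59.3
```

drive_tool(increments=[[0,0,0,0,0]])

```text
time_s: 7.05
ee_pos: [0.5869, 0.133, 0.2017]
orientation: [[-0.983, -0.185, 0.002], [-0.185, 0.983, 0.004], [-0.003, 0.004, -1.0]]
wrist_force: [1.0, 0.4, -2.5]
finger_gap: 0.0111
finger_force: 59.4
```

drive_tool(increments=[[1.5,6.5,0,0,0],[1.5,6.5,0,0,0],[1.5,6.5,-2,0,0],[1.5,6.5,-4,0,0],[1.5,6.5,-4,0,0],[1.5,6.5,-4,0,0]])

```text
time_s: 7.65
ee_pos: [0.601, 0.1883, 0.1612]
orientation: [[-0.985, -0.174, -0.001], [-0.174, 0.985, -0.0], [0.001, -0.0, -1.0]]
wrist_force: [0.2, -0.1, -1.7]
finger_gap: 0.0111
finger_force: 59.4
```

```bash
python3 - <<'E'
from h import *
p=optics.read_camera("wrist");save(p,"w3.png");o=ctrl.get_obs();print(o["ee_pos"],o["wrist_force"],np.arctan2(o["orientation"][1][0],o["orientation"][0][0]))
E
```

```text
[0.60151507 0.1883646  0.16181717] [-0.25459579  0.73005758 -2.17448007] -2.966797968299692
```

View pics/w3.png

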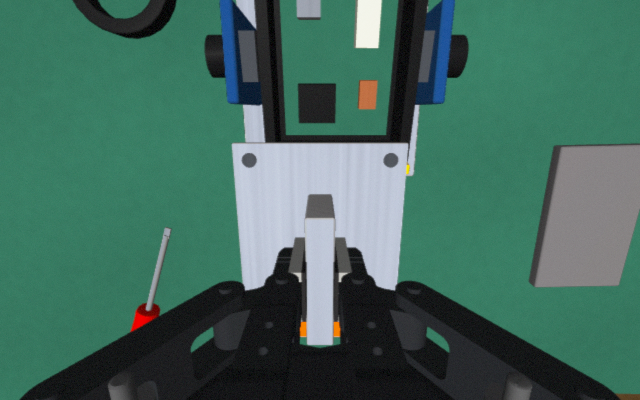

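The plate is held level, with its plain edge (row 143) over the low end of the box. Next I'll lower it so the lip pushes that side up and pitches the cover in the grip.

drive_tool(increments=[[0,0.9,-1,0,0],[0,0.9,-2,0,0],[0,0.9,-2.4,0,0],[0,0.9,-2.7,0,0],[0,0.9,-3,0,0],[0,0.9,-3.0,0,0]])

```text
time_s: 8.3
ee_pos: [0.6002, 0.1983, 0.1313]
orientation: [[-0.985, -0.175, -0.002], [-0.175, 0.985, 0.001], [0.002, 0.001, -1.0]]
wrist_force: [-4.5, 1.9, 10.0]
finger_gap: 0.011
finger_force: 61.3
```

drive_tool(increments=[[0,0,-0.3,0,0],[0,0,-0.6,0,0],[0,0,-0.6,0,0]])

```text
time_s: 8.6
ee_pos: [0.6017, 0.1985, 0.1262]
orientation: [[-0.985, -0.175, 0.001], [-0.175, 0.985, 0.001], [-0.001, 0.001, -1.0]]
wrist_force: [-2.3, 2.6, 11.8]
finger_gap: 0.0107
finger_force: 62.2
```

drive_tool(increments=[[0,0,-0.3,0,0],[0,0,-0.6,0,0],[0,0,-0.9,0,0],[0,0,-0.9,0,0]])

```text
time_s: 9.0
ee_pos: [0.6047, 0.1991, 0.1183]
orientation: [[-0.985, -0.174, 0.007], [-0.174, 0.985, 0.003], [-0.008, 0.002, -1.0]]
wrist_force: [4.2, 2.9, 13.7]
finger_gap: 0.011
finger_force: 64.5
```

```bash
cat >> h.py <<'E'
def cover_tilt(p):
    # plane of the held plate from wrist view: grey, unsaturated pixels near the tool
    C=cloud(p);o=ctrl.get_obs();R=np.array(o["orientation"]);L=(C-np.array(o["ee_pos"]))@R
    hsv=cv2.cvtColor(p["img"],cv2.COLOR_RGB2HSV)
    m=(p["depth"]>0)&(hsv[...,1]<50)&(hsv[...,2]>140)&(abs(L[...,1])<.041)&(abs(L[...,1])>.009)&(L[...,0]>.012)&(L[...,0]<.07)&(abs(L[...,2]-.01+.0*L[...,0])<.04)
    P=L[m];A=np.c_[P[:,0],P[:,1],np.ones(len(P))]
    w=np.ones(len(P),bool)
    for _ in range(6):
        s=np.linalg.lstsq(A[w],P[w,2],rcond=None)[0];w=abs(A@s-P[:,2])<.0015
    print("n",len(P),w.sum(),"pitch",np.arctan(-s[0]),"roll",np.arctan(s[1]),"x range",np.percentile(P[w,0],[1,99]),"plate z at tool",s[2],"tcp",o["ee_pos"],"F",o["wrist_force"])
    return np.arctan(-s[0]),s[2],P[w,0].max()
E
python3 - <<'E'
from h import *
p=optics.read_camera("wrist");save(p,"w4.png");cover_tilt(p)
E
```

```text
n 12433 12300 pitch 0.200015519239863 roll 8.55201582079072e-07 x range [0.01262917 0.05865665] plate z at tool 0.005811539391391777 tcp [0.60465061 0.19909201 0.11843017] F [ 3.80542799  3.41069294 13.08245578]
```

View pics/w4.png

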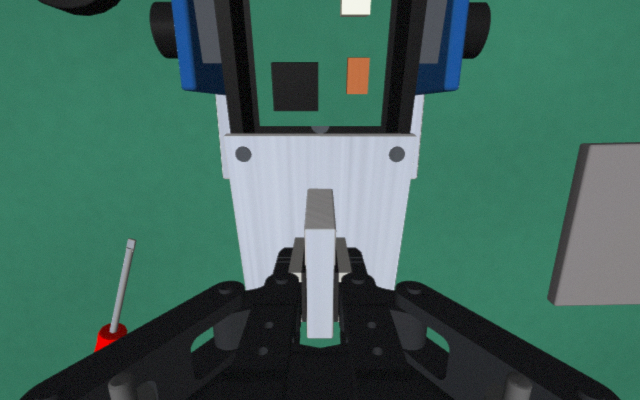

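The plate has pitched 0.20 rad in the grip, with the box still upright. I want about 0.32.

drive_tool(increments=[[0,0,-0.3,0,0],[0,0,-0.6,0,0],[0,0,-0.6,0,0]])

```text
time_s: 9.35
ee_pos: [0.6064, 0.1994, 0.1132]
orientation: [[-0.985, -0.174, 0.011], [-0.174, 0.985, 0.004], [-0.011, 0.002, -1.0]]
wrist_force: [7.1, 3.0, 15.4]
finger_gap: 0.0111
finger_force: 67.2
```

```bash
python3 - <<'E'
from h import *
p=optics.read_camera("wrist");cover_tilt(p)
E
```

```text
n 13136 12988 pitch 0.3060414543146384 roll -4.194177935613512e-05 x range [0.01266519 0.05964327] plate z at tool 0.005728185044698286 tcp [0.60648393 0.19939115 0.11327942] F [ 7.28836713  3.11915916 14.98935229]
```

drive_tool(increments=[[0,0,-0.3,0,0],[0,0,-0.3,0,0],[0,0,3,0,0],[0,0,6,0,0],[0,0,8,0,0],[0,0,8,0,0],[0,0,8,0,0]])

```text
time_s: 10.1
ee_pos: [0.6011, 0.1975, 0.1898]
orientation: [[-0.985, -0.174, 0.0], [-0.174, 0.985, 0.0], [-0.0, -0.0, -1.0]]
wrist_force: [-0.7, -0.8, -2.9]
finger_gap: 0.0109
finger_force: 66.0
```

```bash
python3 - <<'E'
from h import *
p=optics.read_camera("wrist");cover_tilt(p);save(p,"w5.png")
for r in spotter.cut_out(p,"nest")[:1]: print(r["rect"],r["score"])
E
```

```text
n 13413 13198 pitch 0.3559502871493987 roll -0.0012825123474390434 x range [0.0126531  0.05945981] plate z at tool 0.004901046235635871 tcp [0.60065847 0.19743712 0.18899691] F [-1.23526669  0.71825743 -1.23933146]
[246.0, 0.0, 150.9, 132.5] 0.76
```

View pics/w5.png

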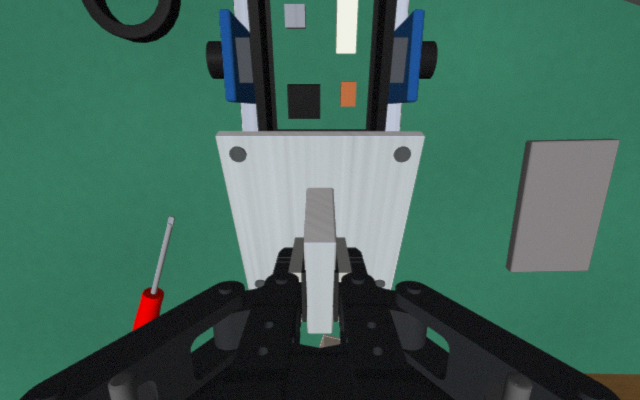

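The plate is pitched 0.36 rad, centred and square. Next I'll carry it above the lip corner.

drive_tool(increments=[[-4,-0.7,0,0,0],[-8.6,-1.5,0,0,0],[-8.6,-1.5,0,0,0],[-8.6,-1.5,-1.5,0,0],[-8.6,-1.5,-2.4,0,0],[-8.6,-1.5,-2.4,0,0],[-8.6,-1.5,-2.4,0,0]])

```text
time_s: 10.9
ee_pos: [0.5153, 0.1825, 0.1654]
orientation: [[-0.985, -0.174, -0.001], [-0.174, 0.985, -0.001], [0.001, -0.001, -1.0]]
wrist_force: [1.1, 0.7, -1.6]
finger_gap: 0.0112
finger_force: 66.0
```

```bash
python3 - <<'E'
from h import *
o=ctrl.get_obs();print(o["ee_pos"],o["wrist_force"])
p=optics.read_camera("wrist");cover_tilt(p)
p=optics.read_camera("scene");cv2.imwrite("pics/s6.png",cv2.cvtColor(cv2.resize(p["img"][160:280,310:450],None,fx=5,fy=5,interpolation=cv2.INTER_CUBIC),cv2.COLOR_RGB2BGR))
E
```

```text
[0.51525098 0.18248466 0.16542644] [ 1.06728907  0.7365594  -1.62384024]
n 13380 13257 pitch 0.35830084156008896 roll -0.0006094096050587421 x range [0.0127039 0.0598423] plate z at tool 0.006196841906168386 tcp [0.51546663 0.18254031 0.16579606] F [-0.00322642 -0.97143901 -1.85209219]
```

View pics/s6.png

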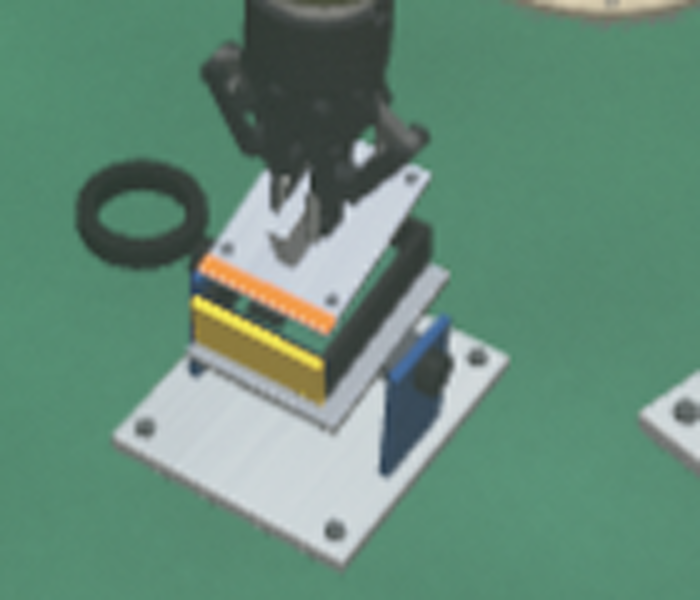

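The orange edge hangs just above and behind the yellow lip, parallel to it. Now I'll lower until it touches.

drive_tool(increments=[[0,0,-0.8,0,0],[0,0,-1.4,0,0],[0,0,-1.6,0,0],[0,0,-1.6,0,0]])

```text
time_s: 11.4
ee_pos: [0.515, 0.1826, 0.1496]
orientation: [[-0.985, -0.174, -0.001], [-0.174, 0.985, -0.0], [0.001, -0.0, -1.0]]
wrist_force: [-0.4, 0.4, -1.7]
finger_gap: 0.0115
finger_force: 66.0
```

drive_tool(increments=[[0,0,-0.15,0,0],[0,0,-0.3,0,0],[0,0,-0.3,0,0]])

```text
time_s: 11.7
ee_pos: [0.5153, 0.1827, 0.1473]
orientation: [[-0.985, -0.174, 0.0], [-0.174, 0.985, 0.0], [-0.0, 0.0, -1.0]]
wrist_force: [-1.0, -0.2, 3.1]
finger_gap: 0.0111
finger_force: 66.6
```

drive_tool(increments=[[0,0,-0.05,0,0],[0,0,-0.05,0,0],[0,0,-0.05,0,0]])

```text
time_s: 12.0
ee_pos: [0.5153, 0.1827, 0.1468]
orientation: [[-0.985, -0.174, 0.0], [-0.174, 0.985, 0.0], [-0.0, 0.0, -1.0]]
wrist_force: [-2.2, -0.8, 3.9]
finger_gap: 0.0114
finger_force: 66.6
```

```bash
python3 - <<'E'
from h import *
p=optics.read_camera("wrist");cover_tilt(p)
p=optics.read_camera("scene");cv2.imwrite("pics/s7.png",cv2.cvtColor(cv2.resize(p["img"][180:270,330:430],None,fx=6,fy=6,interpolation=cv2.INTER_CUBIC),cv2.COLOR_RGB2BGR))
E
```

```text
n 13383 13212 pitch 0.3555433840258919 roll -0.0009739572552128405 x range [0.01261676 0.05981717] plate z at tool 0.0056710703344147765 tcp [0.51522933 0.18271418 0.14675297] F [-1.09534082 -0.33554379  3.21838753]
```

View pics/s7.png

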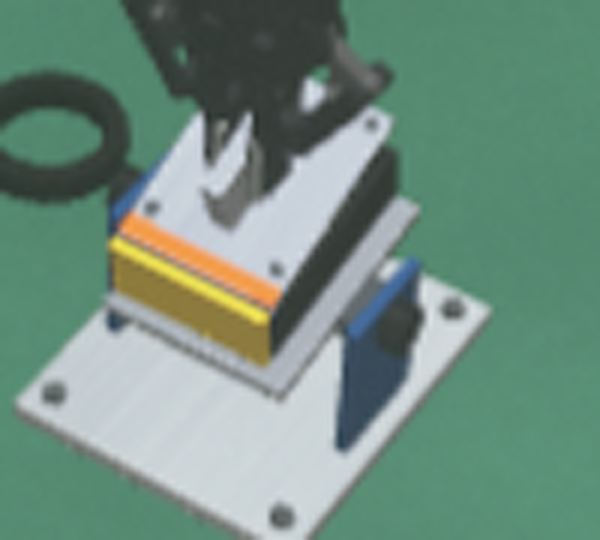

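The orange edge is sitting behind the lip with the plain end raised. Lean is about 0.19 rad and contact force about 5 N. Now I'll lean it down.

drive_tool(increments=[[-0.1,-0.02,-0.2,0,0],[-0.2,-0.04,-0.4,0,0],[-0.3,-0.05,-0.6,0,0],[-0.4,-0.07,-0.8,0,0],[-0.4,-0.07,-0.8,0,0]])

```text
time_s: 12.6
ee_pos: [0.5137, 0.1825, 0.1395]
orientation: [[-0.985, -0.174, 0.005], [-0.174, 0.985, 0.002], [-0.006, 0.001, -1.0]]
wrist_force: [1.4, -1.6, 11.3]
finger_gap: 0.0114
finger_force: 67.9
```

```bash
python3 - <<'E'
from h import *
p=optics.read_camera("wrist");cover_tilt(p)
E
```

```text
n 13323 13208 pitch 0.3492945374438412 roll -0.0007750675896654587 x range [0.01262278 0.05957858] plate z at tool 0.005680921903979658 tcp [0.51373928 0.18248906 0.13954951] F [ 1.9910995  -0.5014874  10.86048557]
```

drive_tool(increments=[[-0.15,-0.03,-0.2,0,0],[-0.3,-0.05,-0.4,0,0],[-0.45,-0.08,-0.6,0,0],[-0.5,-0.09,-0.7,0,0],[-0.5,-0.09,-0.7,0,0]])

```text
time_s: 13.15
ee_pos: [0.5084, 0.1815, 0.1326]
orientation: [[-0.985, -0.174, 0.005], [-0.174, 0.985, 0.002], [-0.005, 0.001, -1.0]]
wrist_force: [-0.5, -1.1, 13.6]
finger_gap: 0.0109
finger_force: 68.2
```

```bash
python3 - <<'E'
from h import *
p=optics.read_camera("wrist");cover_tilt(p)
E
```

```text
n 13734 12565 pitch 0.23805617648457542 roll 0.000526479114518408 x range [0.01258641 0.05850496] plate z at tool 0.004313362678078265 tcp [0.50844009 0.1815453  0.13265921] F [ 0.30655339 -1.41882828 12.81120521]
```

drive_tool(increments=[[-0.15,-0.03,-0.2,0,0],[-0.25,-0.04,-0.35,0,0],[-0.25,-0.04,-0.35,0,0]])

```text
time_s: 13.5
ee_pos: [0.5059, 0.1811, 0.1291]
orientation: [[-0.985, -0.174, 0.005], [-0.174, 0.985, 0.002], [-0.005, 0.001, -1.0]]
wrist_force: [0.5, -1.7, 14.2]
finger_gap: 0.0113
finger_force: 68.5
```

```bash
python3 - <<'E'
from h import *
p=optics.read_camera("wrist");cover_tilt(p)
p=optics.read_camera("scene");cv2.imwrite("pics/s8.png",cv2.cvtColor(cv2.resize(p["img"][180:270,330:430],None,fx=6,fy=6,interpolation=cv2.INTER_CUBIC),cv2.COLOR_RGB2BGR))
E
```

```text
n 13723 12111 pitch 0.1772735435033918 roll -2.510052258062948e-05 x range [0.01256098 0.0573849 ] plate z at tool 0.003796737906865592 tcp [0.5058768  0.18107587 0.12916225] F [ 0.08743618 -1.8109285  13.52017616]
```

View pics/s8.png

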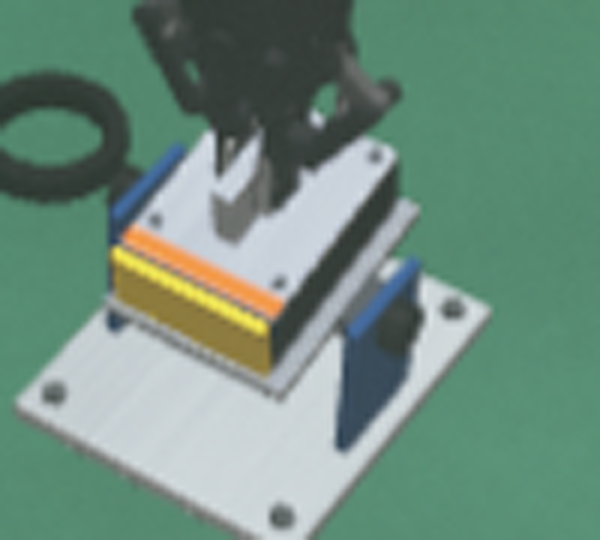

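Almost flush (0.172 against 0.162 rad), but the box is near the bottom of its travel. I'll press slightly to finish the rotation, then ease back to half travel and nudge towards the lip.

drive_tool(increments=[[-0.04,-0.01,-0.1,0,0],[-0.04,-0.01,-0.12,0,0],[-0.04,-0.01,-0.12,0,0],[0,0,0.1,0,0],[0.06,0.01,0.25,0,0],[0.12,0.02,0.25,0,0],[0.12,0.02,0.25,0,0],[0.12,0.02,0.25,0,0]])

```text
time_s: 14.4
ee_pos: [0.5061, 0.1811, 0.1313]
orientation: [[-0.985, -0.174, 0.003], [-0.174, 0.985, 0.001], [-0.003, 0.0, -1.0]]
wrist_force: [-2.0, -1.0, 11.9]
finger_gap: 0.011
finger_force: 68.3
```

```bash
cat > chk.py <<'E'
from h import *
p=optics.read_camera("wrist");th,z,_=cover_tilt(p)
o=ctrl.get_obs();t=np.array(o["ee_pos"]);R=np.array(o["orientation"])
n=np.array([.1591,.0274,.9869]);n/=np.linalg.norm(n);x=np.array([-.972,-.1711,.1615]);x/=np.linalg.norm(x)
pt=t+R[:,2]*z-.005*n;print("sink mm",-1000*(pt-np.array([.5597,.1907,.1203]))@n,"world pitch",th+R[2,0],"yaw",np.arctan2(R[1,0],R[0,0]))
r=spotter.cut_out(p,"nest");print([q["rect"] for q in r[:1]])
E
python3 chk.py
```

```text
n 13797 12080 pitch 0.17154675876009962 roll -4.899341301990007e-05 x range [0.01256064 0.05735834] plate z at tool 0.003690120380945378 tcp [0.50610209 0.18111015 0.13133662] F [-1.62088449 -1.04146347 12.53081134]
sink mm 6.538194214761673 world pitch 0.1687049482680016 yaw -2.966734325695134
[[232.6, 121.6, 175.4, 214.7]]
```

drive_tool(increments=[[0.05,0.01,0.1,0,0],[0.12,0.02,0.18,0,0],[0.12,0.02,0.18,0,0],[0.12,0.02,0.18,0,0],[0.12,0.02,0.18,0,0]])

```text
time_s: 15.0
ee_pos: [0.5065, 0.1812, 0.1328]
orientation: [[-0.985, -0.174, 0.001], [-0.174, 0.985, 0.001], [-0.001, 0.0, -1.0]]
wrist_force: [-3.1, -1.4, 9.9]
finger_gap: 0.0112
finger_force: 68.0
```

```bash
cat >> chk.py <<'E'
p=optics.read_camera("scene");cv2.imwrite("pics/s9.png",cv2.cvtColor(cv2.resize(p["img"][180:270,330:430],None,fx=6,fy=6,interpolation=cv2.INTER_CUBIC),cv2.COLOR_RGB2BGR))
E
python3 chk.py
```

```text
n 13903 12105 pitch 0.1725553979570636 roll 0.00019209922628369945 x range [0.01260251 0.05735658] plate z at tool 0.003673413418693544 tcp [0.50640592 0.18120014 0.13279297] F [-3.52062071 -0.59185409 10.38274037]
sink mm 5.034750278682302 world pitch 0.1715216611062618 yaw -2.966474669314947
[[235.3, 122.8, 171.9, 212.8]]
```

View pics/s9.png

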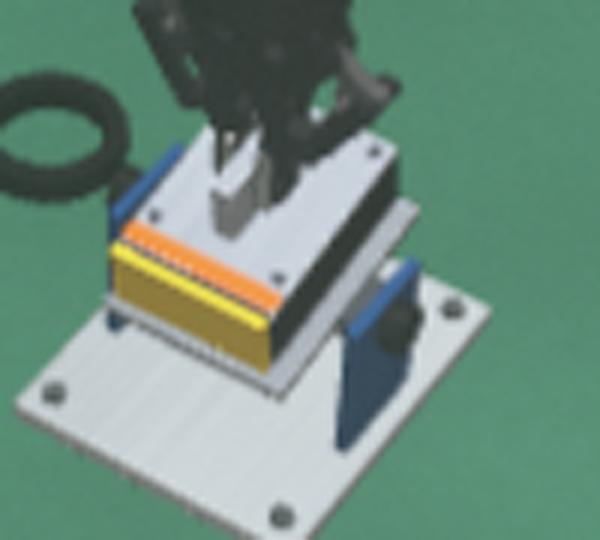

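The cover looks flush, with a thin dark gap of about 3 mm to the lip. One more nudge downhill for margin.

drive_tool(increments=[[0.1,0.02,-0.02,0,0],[0.2,0.03,-0.03,0,0],[0.2,0.03,-0.03,0,0],[0.2,0.03,-0.03,0,0],[0.2,0.03,-0.03,0,0]])

```text
time_s: 15.65
ee_pos: [0.5079, 0.1814, 0.1324]
orientation: [[-0.985, -0.174, 0.0], [-0.174, 0.985, 0.0], [-0.0, 0.0, -1.0]]
wrist_force: [-4.0, -0.8, 10.8]
finger_gap: 0.0111
finger_force: 68.1
```

```bash
python3 chk.py
```

```text
n 13582 12109 pitch 0.1736929018852156 roll -0.0006597412802498205 x range [0.01257828 0.05737359] plate z at tool 0.00374759632764424 tcp [0.50797006 0.1814108  0.1324101 ] F [-5.28630037 -1.09270923  9.84036452]
sink mm 5.231699601720762 world pitch 0.17352670897430633 yaw -2.966326940258284
[[227.6, 120.7, 188.5, 212.9]]
```

```bash
python3 -c "
from workcell import ctrl,ticket
print(ticket.hand_in())"
```

```text
the job is handed in; nothing more can be done
None
```

The job is handed in, with no verdict returned. By my measurements the cover sits flush on the box to about 0.01 rad, square and about 2 mm from the lip corner, with the box pressed in about 5 mm and the gripper still on the rib.

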